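# Walk the sharpening-stone case into the rack and shut the keeper

### The job

The tall case of sharpening stones is too heavy to lift: walk it up on to the rack board, tipping it on to one end of its foot, swinging the other end forward, then the other way about, so that some part of its foot always stays on the bench or the board. Stand it upright and square beside the drill-bit cases, close enough that the keeper bar can pass, then swing the keeper bar shut behind it. Do not let the case fall, and do not knock the drill-bit cases over or out of their places.

Things in the scene. Friction and masses are not known exactly. Their poses are not given: they have to be found in the camera images.
- stone_case: Tall plain wooden case, brass fittings, 52 (x) x 120 (y) x 180 (z) mm, about 0.85 kg, loose; origin under its centre, z up. Stands on two dark skids, one under each end, 52 x 18 (y) x 14 mm high, the middle open beneath. Starts on the bench in front of the rack (rack -x), a wide face roughly to the row. Grip its plain wide faces near the top: above 135 mm the fingers pass over the drill-bit cases.
- left_foot (a point): Middle of the bottom outer edge of the tall case's left skid, at x = 0, y = +60 mm, z = 0 of stone_case.
- right_foot (a point): Middle of the bottom outer edge of the tall case's right skid, at x = 0, y = -60 mm, z = 0 of stone_case.
- rack: Fixed plywood board 204 (x) x 240 (y) x 8 mm; origin under its centre, x along the row, away from the robot. End panel at x = +87; two drill-bit cases fill x = +87 to about -12 mm; open edge of the board at x = -102. Keeper post (15 mm thick, 150 tall) at x = -86, y = -100. The shut keeper's inner face is at x = -79: the tall case belongs wholly between -13 and -79, its centre at y = +25 (+-30).
- bit_case_a: Wooden drill-bit case, foot 48 x 220 mm, about 116 mm tall (top 126 mm above the bench), loose, on its long edge against the rack's end panel. Origin in the middle of its far (rack +x) wide face; its own x axis points down, its z axis to rack -x.
- bit_case_b: The same kind of drill-bit case, standing beside the first on its robot side; its face at about rack x = -12 mm is what the tall case is to stand beside.
- keeper (a joint): Angle (rad) of the keeper bar about its upright post: 0 is shut (bar along rack +y, across the front of the row); it grows counter-clockwise seen from above; at 1.57 the bar points along rack -x. Range 0 to 1.9, starts open at about 1.5; stiff (0.06 N m of friction), stays where left. Bar 150 mm long, 14 mm thick, top 138 mm above the bench.
- keeper_pin (a point): Grip point on the keeper's upright round steel pin, 15 mm diameter, which rises from 136 to 178 mm above the bench; this point lies on the pin's axis 160 mm above the bench. It stands 125 mm along the bar from the hinge and 10 mm to the bar's outer side (with the bar shut: rack x = -96, y = +25 mm).
- keeper_hinge (a point): Point on the keeper's fixed hinge axis, at rack x = -86, y = -100, z = 125 mm.

How it is judged (in metres and radians):
On the way, in this order (a step that is already met when the one before it is completed fails the run):
1. tipped on one end of its foot, the case has swung its other, raised end forward (((height (world z) of right_foot above 0.008 m and height (world z) of left_foot below 0.006 m and distance of right_foot from where it was at the start of the episode above 0.03 m) or (height (world z) of left_foot above 0.008 m and height (world z) of right_foot below 0.006 m and distance of left_foot from where it was at the start of the episode above 0.03 m))), for 0.1 s.
2. one end of the case has been swung up over the rack board while the other end is still down on the bench (((x of right_foot in the frame of rack above -0.095 m and height (world z) of left_foot below 0.007 m and x of left_foot in the frame of rack below -0.11 m) or (x of left_foot in the frame of rack above -0.095 m and height (world z) of right_foot below 0.007 m and x of right_foot in the frame of rack below -0.11 m))), for 0.1 s.
3. the case stands upright on the rack board, in its place in the row, with the keeper still open (x of stone_case in the frame of rack above -0.065 m and angle between stone_case's own z axis and vertical below 0.05 rad and height (world z) of stone_case below 0.012 m and value of joint keeper above 0.3 rad), for 0.1 s.
At the end, for the whole second after the job is handed in: The tall case stands at rest, upright (3 degrees), wholly on the rack board, square (8 degrees) beside the drill-bit cases, its centre at rack x = -60 to -30 mm, y = -35 to +60 mm; the keeper bar is shut behind it (within 0.08 rad) (x of stone_case in the frame of rack between -0.06 and -0.03 m and y of stone_case in the frame of rack between -0.035 and 0.06 m and height (world z) of stone_case between 0.005 and 0.011 m and angle between stone_case's own z axis and vertical below 0.05 rad and angle between the x axis of stone_case and the x axis of rack, either way round below 0.15 rad and value of joint keeper below 0.08 rad and linear speed of stone_case below 0.01 m/s and velocity of joint keeper below 0.05 rad/s); the robot touches nothing.
It fails at once if the tall case lifted clear of the bench and the board (height (world z) of each of left_foot, right_foot above 0.019 m or (height (world z) of each of left_foot, right_foot above 0.011 m and x of each of left_foot, right_foot in the frame of rack below -0.14 m)).
It fails at once if the tall case fell over (angle between stone_case's own z axis and vertical above 0.7 rad).
It fails at once if a drill-bit case knocked over or out of its place (angle between any of bit_case_a, bit_case_b's own x axis and vertical below 2.84 rad or distance of any of bit_case_a, bit_case_b from where it was at the start of the episode above 0.025 m).
It also fails if it takes over 64 s, if anything falls off the work surface, if the arm or the gripper's body presses on something with over 40 N, if the wrist force passes 120 N, or if a joint passes its speed limit or range.

### The arm

A 6-joint arm with a two-finger parallel gripper is mounted at the origin on a cart in front of the work surface, level with it; the furniture and walls round the work are solid. World frame = base frame: x ahead of the robot, y to its left, z up, the work surface at z = 0. Lengths are in mm, angles in rad, forces in N, time in s.
With the tool pointing down it reaches from about 275 to 825 mm from the base axis. Payload 5.2 kg.
Tool frame: the origin (TCP) lies between the finger pads; the fingertips stand 17 mm ahead of it and the grasp point (between the pads) lies 2 mm behind it; z points along the fingers, y is the line along which they close (so a half turn about z gives the same grasp; the last joint's range is limited). The gripper opens to 93 mm and grips with 3 to 60 N. Pads are 15 mm wide; open, the fingers measure 128 mm over their backs; the gripper's body (75 mm by 188 mm) begins 65 mm behind the grasp point.
Start: joints at [-1.38, 0.259, 1.535, -0, 1.348, -0.203], TCP at [211.056, -507.898, 235.653] pointing down, gripper open.
Joint ranges: [-3.14, 3.14], [-0.91, 2.08], [0.19, 2.58], [-1.22, 4.36], [0.22, 2.71], [-3.12, 3.12]. Speed limits (rad/s): [2.57, 2.57, 3.14, 3.14, 3.14, 3.14].

### API

Orientations are given as a unit quaternion [x, y, z, w].
In Python, from bench import r, get_image, job_done gives the robot as it stands.
- The arm moves only by the tool apply_moves, never from a script. Its argument "moves" is one flat list of numbers, 7 for each row, row after row: the shift along the world's x, y, z in mm, then the turn, a rotation vector about the world's x, y, z in rad, then the opening, from 0 (shut) to 1 (fully open). In form: [dx, dy, dz, wx, wy, wz, jaw, dx, dy, dz, wx, wy, wz, jaw, ...]. A call has 1 to 20 rows; each row is the pose to reach, as a shift and turn from the pose commanded when the call began; what a row does not reach only later rows make up. A row lasts 1/10 s, in which the tool goes at most 50 mm and 8.59 degrees, less where a joint would pass 70% of its speed; a pose out of reach is approached as far as the arm can. A call with a gripper value outside its range is refused whole. The fingers move at their own pace and stop on an object; "squeeze" is the grip in N (left out, the last holds). Time passes only in rows, so rows that repeat a pose let the fingers close. It gives the time, the measured TCP pose, the force, the opening and the grip force at its end, in the units of the state.
- r.sense(): the state, without advancing time (a new reading comes with each control period).
- get_image(name): name is "side" or "top"; returns a dict with "frame" (420x560x3 uint8, red, green, blue), "fx", "fy", "cx", "cy" (pixels), "k1" (the pictures are not rectified: a ray, as slopes to the right and down, at radius r is drawn at 1 + k1 r^2 times it, then the intrinsics apply), "rvec" (rotation vector, rad) and "tvec" (3), from world to camera coordinates, as OpenCV has them. Camera axes: x right, y down, z forward; pixel columns grow to the right and rows downward; lengths in mm; the calibration is good to about 2 mm. A picture is of the moment at which its call begins. There is no depth.
- job_done(): hands the job in; it is judged then, once.
The state is a dict: "t": time; "joint_pos": joint angles; "qd": joint speeds; "tau": joint torques, N m; "tcp_pos": TCP position; "tool_rot": TCP orientation; "force": force on the tool from outside, world axes, zero at the start; "moment": the same for the moment, N m; "finger_gap": finger opening in mm; "finger_force": force on a finger pad.
Only numpy, scipy, OpenCV 4.12 (cv2) and the standard library are available. Lean on these libraries where they do the work, as an engineer would, in place of code of your own. Each camera call takes 0.05 s, during which the arm holds its last target. There are 200 camera calls.

## Working session

There is one attempt and no reset: what is moved stays moved. The work goes in short steps, Python scripts to look and compute and a tool call to move; the robot and the scene stay as the last step left them, time stands still between calls to the robot, and variables do not carry over. Pictures are saved under pics/ and viewed, at most 10 in all, crops included, and the job is handed in when it is done.

Besides the shell and the picture viewer there is one more tool, called by a JSON object that holds its "op" and its "data". apply_moves: Moves the arm, as the interface text tells. Its arguments: {"type":"object","properties":{"moves":{"type":"array"},"squeeze":{"type":"number"}},"required":["moves"]}

```bash
mkdir -p pics; ls; cat > h.py <<'E'
import numpy as np, cv2
from bench import r, get_image
def cam(n):
    d=get_image(n); return d
def proj(d,P):
    P=np.atleast_2d(np.array(P,float)); R=cv2.Rodrigues(np.array(d['rvec'],float))[0]
    c=P@R.T+np.array(d['tvec'],float).ravel(); s=c[:,:2]/c[:,2:]; f=1+d['k1']*(s**2).sum(1,keepdims=True)
    return s*f*[d['fx'],d['fy']]+[d['cx'],d['cy']]
def ray(d,uv):
    uv=np.atleast_2d(np.array(uv,float)); s0=(uv-[d['cx'],d['cy']])/[d['fx'],d['fy']]; s=s0.copy()
    for _ in range(30): s=s0/(1+d['k1']*(s**2).sum(1,keepdims=True))
    R=cv2.Rodrigues(np.array(d['rvec'],float))[0]; t=np.array(d['tvec'],float).ravel()
    D=np.c_[s,np.ones(len(s))]@R; return -R.T@t, D
def onz(d,uv,z):
    o,D=ray(d,uv); return o+D*((z-o[2])/D[:,2])[:,None]
def tri(d1,p1,d2,p2):
    o1,D1=ray(d1,p1); o2,D2=ray(d2,p2); out=[]
    for a,b in zip(D1,D2):
        s=np.linalg.lstsq(np.c_[a,-b],o2-o1,rcond=None)[0]; x,y=o1+a*s[0],o2+b*s[1]
        out.append([*((x+y)/2),np.linalg.norm(x-y)])
    return np.array(out)
def save(d,n): cv2.imwrite('pics/'+n+'.png',d['frame'][:,:,::-1])
E
python3 - <<'E'
from h import *
import pickle
for n in('top','side'):
    d=cam(n); save(d,n+'0'); pickle.dump(d,open(n+'0.pkl','wb'))
    print(n,ray(d,[[280,210]]),{k:v for k,v in d.items() if k!='frame'})
print(r.sense())
E
```

```text
pics
top (array([186.97115457, 222.05123099, 833.44354148]), array([[ 0.55403489, -0.13998531, -0.82064096]])) {'fx': 432.5280828830226, 'fy': 432.5280828830226, 'cx': 280.33792654288777, 'cy': 210.5339217187652, 'k1': -0.13770613270490628, 'rvec': array([ 1.68627188, -2.10430575,  0.67423794]), 'tvec': array([244.22034598, 586.73206444, 612.36835795])}
side (array([ 968.89020174, -578.48357296,  841.18290952]), array([[-0.33128666,  0.65565646, -0.67852304]])) {'fx': 537.1191782266174, 'fy': 537.1191782266174, 'cx': 282.18654865492283, 'cy': 208.04958139527577, 'k1': -0.14330165374198067, 'rvec': array([ 2.26431538,  0.52666945, -0.23682602]), 'tvec': array([-609.29191701,  -18.83308008, 1268.61689625])}
{'t': 0.1, 'joint_pos': array([-1.37978784e+00,  2.59270786e-01,  1.53590086e+00,  1.48089065e-06,
        1.34804934e+00, -2.02807025e-01]), 'qd': array([ 3.65837558e-04, -1.38499494e-03, -1.07150603e-03, -1.78541384e-03,
       -1.31711625e-03,  6.09277195e-05]), 'tau': array([ 1.24403236e-03, -4.38212943e+01, -2.84645963e+01,  7.19811721e-02,
        3.63373803e-02, -4.94937024e-05]), 'tcp_pos': array([ 210.97498752, -507.44257729,  234.92969459]), 'tool_rot': array([ 9.80675932e-01,  1.95637557e-01,  5.52495611e-06, -8.14146830e-04]), 'force': array([0.33365647, 0.1024232 , 1.05016082]), 'moment': array([-0.02537308, -0.05386055,  0.01669002]), 'finger_force': 0.0, 'finger_gap': 93.02579752375537}
```

View pics/top0.png

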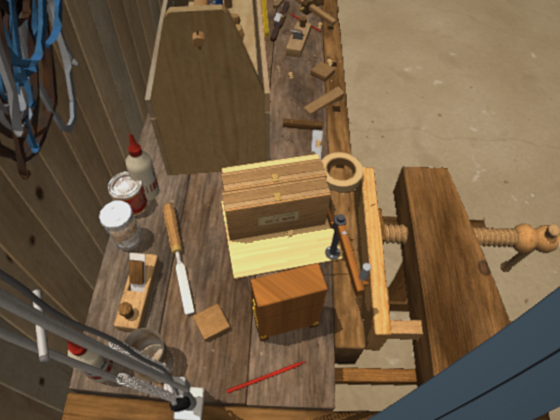

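View pics/side0.png

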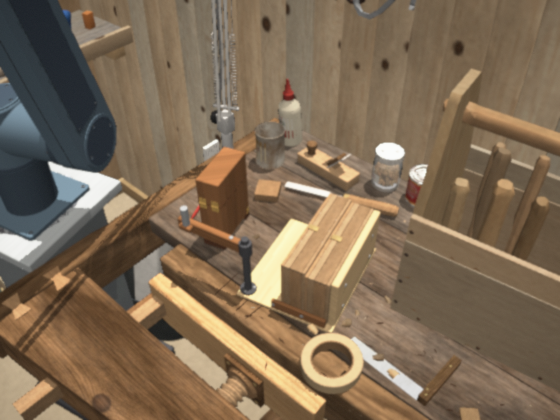

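The top view shows the yellow rack board (about 222–345, 160–275), the two bit cases on its far part, the red-brown stone case at (252–327, 262–338) and the keeper post at (335, 235), with the bar pointing to the pin at (365, 270). In the side view the stone case is at (197–247, 150–235), the keeper post at (247, 265) and the pin at (185, 213). I'll enlarge both to get the corners.

```bash
python3 - <<'E'
import cv2
a=cv2.imread('pics/top0.png')[145:345,205:385]; cv2.imwrite('pics/tc.png',cv2.resize(a,None,fx=3,fy=3,interpolation=cv2.INTER_CUBIC))
a=cv2.imread('pics/side0.png')[140:335,160:400]; cv2.imwrite('pics/sc.png',cv2.resize(a,None,fx=3,fy=3,interpolation=cv2.INTER_CUBIC))
E
```

```text
(no output)
```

View pics/tc.png

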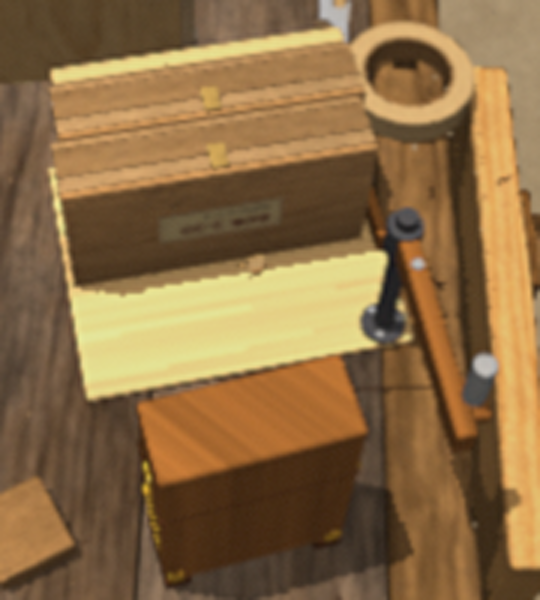

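View pics/sc.png

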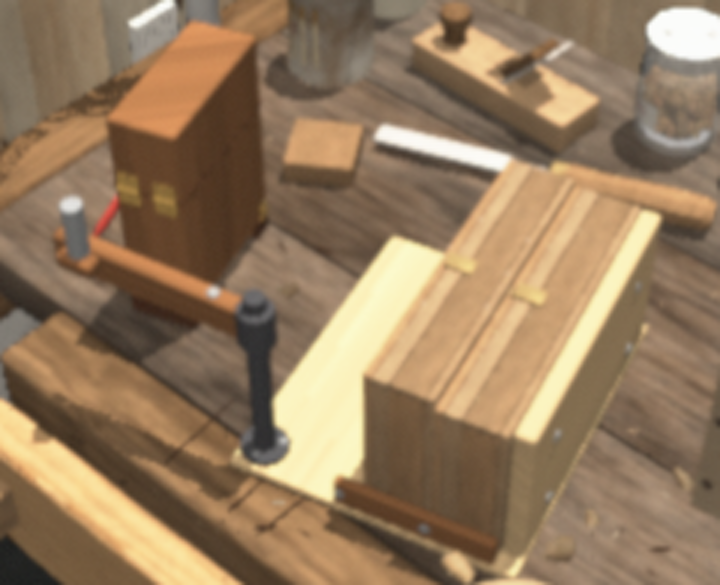

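The enlarged crops show clean corners of the stone case's top, the board's open edge, the top edges of case b, the post top and the pin top. I'll triangulate these.

```bash
python3 - <<'E'
from h import *
import pickle
t=pickle.load(open('top0.pkl','rb'));s=pickle.load(open('side0.pkl','rb'))
T=lambda p:np.array(p)/3+[205-1/3,145-1/3]
S=lambda p:np.array(p)/3+[160-1/3,140-1/3]
pts={'st_nl':((158,485),(190,25)),'st_nr':((366,433),(108,121)),'st_fr':((345,360),(178,136)),'st_fl':((140,403),(257,41)),
'bd_nl':((92,398),(395,238)),'bd_nr':((412,338),(233,460)),'b_nl':((62,196),(510,160)),'b_nr':((376,150),(367,378)),
'pin':((485,362),(71,204)),'post':((406,218),(257,300))}
Z=dict(st=180,bd=8,b_=126,pi=178,po=150)
for k,(a,b) in pts.items():
    z=Z[k[:2]]
    print(k,np.round(tri(t,[T(a)],s,[S(b)])[0],1),np.round(onz(t,T(a),z)[0][:2],1),np.round(onz(s,S(b),z)[0][:2],1))
E
```

```text
st_nl [452.3 186.1 175.6   4.9] [452.4 188. ] [454.5 178.7]
st_nr [458.4  69.4 176.4   1.5] [457.4  70.8] [460.7  65.3]
st_fr [506.6  71.4 178.3   6. ] [503.4  69.9] [509.6  72.3]
st_fl [503.3 187.6 176.3   1.2] [502.  188.2] [505.6 182.8]
bd_nl [597.2 211.9   6.5   1.3] [595.9 211.5] [598.2 211.1]
bd_nr [593.6 -23.8   6.2   1.6] [593.3 -22.7] [593.9 -25.6]
b_nl [687.7 206.8 123.8   3.3] [687.6 207.8] [687.8 202.6]
b_nr [ 6.849e+02 -9.900e+00  1.190e+02  5.000e-01] [680.2  -7.5] [687.4 -15.6]
pin [484.   -9.5 178.7   3. ] [485.5  -8.7] [482.5 -10.1]
post [609.1  -4.5 146.4   1.3] [607.4  -3. ] [610.5  -8. ]
```

The numbers agree with the text: rack yaw is about -0.013 with its centre near (697, 93). The stone case centre is about (480, 128.6), yaw about +0.04, and its top measures 176–178 against 180. Next I move over the case with the tool y axis along the case x.

{"op": "apply_moves", "data": {"moves": [40, 95, 0, 0, 0, 0.15, 1, 80, 190, 0, 0, 0, 0.3, 1, 120, 285, 0, 0, 0, 0.5, 1, 160, 380, 0, 0, 0, 0.7, 1, 200, 475, 0, 0, 0, 0.9, 1, 240, 570, 0, 0, 0, 1.1, 1, 269, 636.5, 0, 0, 0, 1.217, 1, 269, 636.5, 0, 0, 0, 1.217, 1, 269, 636.5, 0, 0, 0, 1.217, 1, 269, 636.5, 0, 0, 0, 1.217, 1, 269, 636.5, 0, 0, 0, 1.217, 1, 269, 636.5, 0, 0, 0, 1.217, 1, 269, 636.5, 0, 0, 0, 1.217, 1, 269, 636.5, 0, 0, 0, 1.217, 1, 269, 636.5, 0, 0, 0, 1.217, 1, 269, 636.5, 0, 0, 0, 1.217, 1, 269, 636.5, 0, 0, 0, 1.217, 1]}}

```text
t: 1.8
tcp_pos: [479.4, 127.7, 235.3]
tool_rot: [0.693, 0.721, -0.001, -0.0]
force: [-0.9, -0.2, -0.6]
finger_gap: 93.2
finger_force: 0.0
```

{"op": "apply_moves", "data": {"moves": [0, 0, -30, 0, 0, 0, 1, 0, 0, -60, 0, 0, 0, 1, 0, 0, -78, 0, 0, 0, 1, 0, 0, -78, 0, 0, 0, 1, 0, 0, -78, 0, 0, 0, 0.75, 0, 0, -78, 0, 0, 0, 0.65, 0, 0, -78, 0, 0, 0, 0.58, 0, 0, -78, 0, 0, 0, 0.5, 0, 0, -78, 0, 0, 0, 0.4, 0, 0, -78, 0, 0, 0, 0.4, 0, 0, -78, 0, 0, 0, 0.4, 0, 0, -78, 0, 0, 0, 0.4, 0, 0, -78, 0, 0, 0, 0.4], "squeeze": 55}}

```text
t: 3.1
tcp_pos: [479.8, 128.7, 157.9]
tool_rot: [0.693, 0.721, -0.0, -0.0]
force: [-2.7, 0.5, 5.5]
finger_gap: 51.6
finger_force: 54.9
```

```bash
cat > walk.py <<'E'
import numpy as np
from scipy.spatial.transform import Rotation as Ro
H=157.65
RK=np.array([697.4,92.8]); RY=-0.013
def rot(psi,phi): return Ro.from_euler('ZX',[psi,phi])
def tcp(side,P,psi,phi):
    l=np.array([0,60*side,0.]); R=rot(psi,phi); return P+R.apply(np.array([0,0,H])-l),R
def foot(side,P,psi,phi,which):
    R=rot(psi,phi); return P+R.apply(np.array([0,60*which,0.])-np.array([0,60*side,0.]))
def rack(p): c,s=np.cos(RY),np.sin(RY); d=np.array(p[:2])-RK; return np.array([c*d[0]+s*d[1],-s*d[0]+c*d[1]])
def unrack(q): c,s=np.cos(RY),np.sin(RY); return RK+np.array([c*q[0]-s*q[1],s*q[0]+c*q[1]])
def seg(side,P,a,b,n,jaw=0.4):
    """rows from (psi,phi)=a to b about pivot side(+1 L,-1 R) at P"""
    p0,R0=tcp(side,P,*a); out=[]
    for k in range(1,n+1):
        t=k/n; t=t*t*(3-2*t); p,R=tcp(side,P,*(np.array(a)+t*(np.array(b)-np.array(a))))
        out+=[*np.round(p-p0,1).tolist(),*np.round((R*R0.inv()).as_rotvec(),3).tolist(),jaw]
    print([0.0 if v==0 else v for v in out]); 
    for w,nm in((1,'L'),(-1,'R')): f=foot(side,P,*b,w); print(nm,np.round(f,1),np.round(rack(f),1))
    print('tcp',np.round(p,1))
E
python3 - <<'E'
from walk import *
c=np.array([480.06,128.6,0]); L=c+rot(.04,0).apply([0,60,0]); print(L)
seg(1,L,(.04,0),(.04,-.16),8)
seg(1,L,(.04,-.16),(.47,-.16),12)
seg(1,L,(.47,-.16),(.47,0),8)
E
```

```text
[477.66063995 188.5520064    0.        ]
[0.0, 1.1, 0.4, -0.007, 0.0, 0.0, 0.4, -0.2, 4.0, 1.5, -0.025, -0.001, 0.0, 0.4, -0.3, 8.0, 2.8, -0.051, -0.002, 0.0, 0.4, -0.5, 12.8, 4.3, -0.08, -0.003, 0.0, 0.4, -0.7, 17.6, 5.6, -0.109, -0.004, 0.0, 0.4, -0.9, 21.7, 6.6, -0.135, -0.005, 0.0, 0.4, -1.0, 24.7, 7.3, -0.153, -0.006, 0.0, 0.4, -1.0, 25.9, 7.5, -0.16, -0.006, 0.0, 0.4]
L [477.7 188.6   0. ] [-221.    92.9]
R [482.4  70.2  19.1] [-214.7  -25.4]
tcp [479.  154.5 165.2]
[0.3, 0.0, 0.0, 0.0, 0.0, 0.008, 0.4, 1.1, 0.1, 0.0, 0.0, 0.0, 0.032, 0.4, 2.3, 0.2, 0.0, 0.0, 0.0, 0.067, 0.4, 3.8, 0.4, 0.0, 0.0, 0.0, 0.111, 0.4, 5.5, 0.7, 0.0, 0.0, 0.0, 0.162, 0.4, 7.2, 1.1, 0.0, 0.0, 0.0, 0.215, 0.4, 9.0, 1.6, 0.0, 0.0, 0.0, 0.268, 0.4, 10.6, 2.1, 0.0, 0.0, 0.0, 0.319, 0.4, 12.0, 2.7, 0.0, 0.0, 0.0, 0.363, 0.4, 13.1, 3.2, 0.0, 0.0, 0.0, 0.398, 0.4, 13.8, 3.5, 0.0, 0.0, 0.0, 0.422, 0.4, 14.1, 3.7, 0.0, 0.0, 0.0, 0.43, 0.4]
L [477.7 188.6   0. ] [-221.    92.9]
R [531.3  82.9  19.1] [-165.9  -12. ]
tcp [493.1 158.1 165.2]
[0.5, -1.0, -0.2, 0.006, 0.003, 0.0, 0.4, 1.9, -3.7, -0.9, 0.022, 0.011, 0.0, 0.4, 3.8, -7.4, -1.9, 0.045, 0.023, 0.0, 0.4, 5.9, -11.7, -3.3, 0.071, 0.036, 0.0, 0.4, 8.1, -15.9, -4.7, 0.098, 0.05, 0.0, 0.4, 9.9, -19.5, -6.1, 0.12, 0.061, 0.0, 0.4, 11.2, -22.1, -7.1, 0.137, 0.069, 0.0, 0.4, 11.7, -23.1, -7.5, 0.143, 0.072, 0.0, 0.4]
L [477.7 188.6   0. ] [-221.    92.9]
R [532.   81.6   0. ] [-165.2  -13.4]
tcp [504.8 135.1 157.6]
```

{"op": "apply_moves", "data": {"moves": [0, 1, 0.5, -0.007, 0, 0, 0.4, 0, 4, 1.5, -0.025, 0, 0, 0.4, 0, 8, 3, -0.05, 0, 0, 0.4, -0.5, 13, 4.5, -0.08, -0.003, 0, 0.4, -0.5, 17.5, 5.5, -0.11, -0.004, 0, 0.4, -1, 21.5, 6.5, -0.135, -0.005, 0, 0.4, -1, 24.5, 7, -0.153, -0.006, 0, 0.4, -1, 26, 7.5, -0.16, -0.006, 0, 0.4, -1, 26, 7.5, -0.16, -0.006, 0, 0.4, -1, 26, 7.5, -0.16, -0.006, 0, 0.4]}}

```text
t: 4.1
tcp_pos: [479.0, 154.6, 165.3]
tool_rot: [0.69, 0.719, -0.056, 0.058]
force: [-1.1, -2.4, 4.4]
finger_gap: 51.5
finger_force: 54.9
```

```bash
python3 - <<'E'
from h import *
d=cam('side'); save(d,'side1'); a=d['frame'][130:280,150:350,::-1]; cv2.imwrite('pics/s1.png',cv2.resize(a,None,fx=3.5,fy=3.5,interpolation=cv2.INTER_CUBIC))
E
```

```text
(no output)
```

View pics/s1.png

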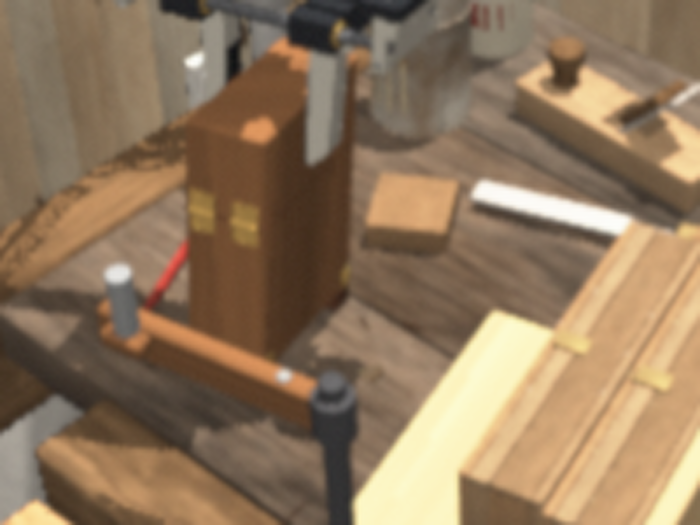

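The case is gripped by both fingers near its top and tipped left, with the near right end raised and the left end down. Now I swing the right end forward.

{"op": "apply_moves", "data": {"moves": [0.5, 0, 0, 0, 0, 0.01, 0.4, 1, 0, 0, 0, 0, 0.03, 0.4, 2.5, 0, 0, 0, 0, 0.07, 0.4, 4, 0.5, 0, 0, 0, 0.11, 0.4, 5.5, 0.5, 0, 0, 0, 0.16, 0.4, 7, 1, 0, 0, 0, 0.215, 0.4, 9, 1.5, 0, 0, 0, 0.27, 0.4, 10.5, 2, 0, 0, 0, 0.32, 0.4, 12, 2.5, 0, 0, 0, 0.36, 0.4, 13, 3, 0, 0, 0, 0.4, 0.4, 14, 3.5, 0, 0, 0, 0.42, 0.4, 14, 3.5, 0, 0, 0, 0.43, 0.4, 14, 3.5, 0, 0, 0, 0.43, 0.4, 14, 3.5, 0, 0, 0, 0.43, 0.4]}}

```text
t: 5.55
tcp_pos: [493.8, 158.3, 165.3]
tool_rot: [0.522, 0.849, -0.041, 0.069]
force: [2.4, -0.9, 0.0]
finger_gap: 51.8
finger_force: 54.9
```

```bash
python3 - <<'E'
from h import *
for n in('side','top'): d=cam(n); save(d,n+'2')
s=cv2.imread('pics/side2.png')[130:280,150:300]; t=cv2.imread('pics/top2.png')[220:370,220:370]
cv2.imwrite('pics/c2.png',cv2.resize(np.hstack([s,t]),None,fx=2.6,fy=3,interpolation=cv2.INTER_CUBIC))
E
```

```text
(no output)
```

View pics/c2.png

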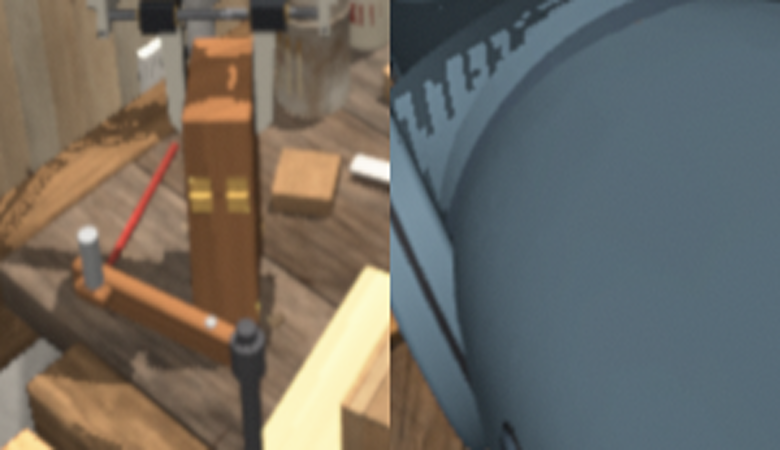

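Seen from the side, the case has swung so that its narrow right end faces the camera (composite: top corners about (187,118) and (252,122)). The top view is blocked by the arm. I'll check these corners against the model and plan the set-down and next swing.

```bash
python3 - <<'E'
from h import *; from walk import *
import pickle
s=pickle.load(open('side0.pkl','rb'))
c=np.array([480.06,128.6,0]); L=c+rot(.04,0).apply([0,60,0])
for ph in(0,-.08,-.16):
    R=rot(.47,ph); T=np.array([493.1,158.1,165.2])
    q=[T+R.apply([x,-60,z-H]) for x,z in((-26,180),(26,180),(-26,14),(26,14))]
    u=proj(s,q); print(ph,np.round((u-[150,130])*[2.6,3]).tolist())
seg(1,L,(.47,-.16),(.47,.0),8)
Rf=foot(1,L,.47,0,-1)
seg(-1,Rf,(.47,0),(.47,.16),8)
seg(-1,Rf,(.47,.16),(-.21,.16),16)
seg(-1,Rf,(-.21,.16),(-.21,0),8)
E
```

```text
0 [[179.0, 132.0], [248.0, 131.0], [195.0, 313.0], [258.0, 312.0]]
-0.08 [[178.0, 125.0], [248.0, 124.0], [194.0, 319.0], [257.0, 318.0]]
-0.16 [[178.0, 117.0], [248.0, 116.0], [192.0, 324.0], [257.0, 323.0]]
[0.5, -1.0, -0.2, 0.006, 0.003, 0.0, 0.4, 1.9, -3.7, -0.9, 0.022, 0.011, 0.0, 0.4, 3.8, -7.4, -1.9, 0.045, 0.023, 0.0, 0.4, 5.9, -11.7, -3.3, 0.071, 0.036, 0.0, 0.4, 8.1, -15.9, -4.7, 0.098, 0.05, 0.0, 0.4, 9.9, -19.5, -6.1, 0.12, 0.061, 0.0, 0.4, 11.2, -22.1, -7.1, 0.137, 0.069, 0.0, 0.4, 11.7, -23.1, -7.5, 0.143, 0.072, 0.0, 0.4]
L [477.7 188.6   0. ] [-221.    92.9]
R [532.   81.6   0. ] [-165.2  -13.4]
tcp [504.8 135.1 157.6]
[0.5, -1.0, 0.4, 0.006, 0.003, 0.0, 0.4, 1.8, -3.5, 1.5, 0.022, 0.011, 0.0, 0.4, 3.6, -7.2, 2.8, 0.045, 0.023, 0.0, 0.4, 5.8, -11.4, 4.3, 0.071, 0.036, 0.0, 0.4, 8.0, -15.7, 5.6, 0.098, 0.05, 0.0, 0.4, 9.9, -19.4, 6.6, 0.12, 0.061, 0.0, 0.4, 11.2, -22.1, 7.3, 0.137, 0.069, 0.0, 0.4, 11.7, -23.1, 7.5, 0.143, 0.072, 0.0, 0.4]
L [478.4 187.2  19.1] [-220.3   91.5]
R [532.   81.6   0. ] [-165.2  -13.4]
tcp [516.6 112.  165.2]
[0.2, 0.1, 0.0, 0.0, 0.0, -0.00
[... 416 characters left out ...]
 -0.574, 0.4, 20.5, 3.3, 0.0, 0.0, 0.0, -0.617, 0.4, 21.6, 3.1, 0.0, 0.0, 0.0, -0.651, 0.4, 22.3, 3.0, 0.0, 0.0, 0.0, -0.672, 0.4, 22.6, 2.9, 0.0, 0.0, 0.0, -0.68, 0.4]
L [556.7 197.4  19.1] [-142.   102.8]
R [532.   81.6   0. ] [-165.2  -13.4]
tcp [539.1 114.9 165.2]
[0.2, 1.1, -0.2, -0.007, 0.001, 0.0, 0.4, 0.9, 4.0, -0.9, -0.024, 0.005, 0.0, 0.4, 1.7, 8.1, -1.9, -0.05, 0.011, 0.0, 0.4, 2.7, 12.8, -3.3, -0.078, 0.017, 0.0, 0.4, 3.7, 17.4, -4.7, -0.107, 0.023, 0.0, 0.4, 4.6, 21.4, -6.1, -0.132, 0.028, 0.0, 0.4, 5.2, 24.3, -7.1, -0.15, 0.032, 0.0, 0.4, 5.4, 25.3, -7.5, -0.156, 0.033, 0.0, 0.4]
L [557.  198.9   0. ] [-141.7  104.3]
R [532.   81.6   0. ] [-165.2  -13.4]
tcp [544.5 140.2 157.6]
```

The observed corners match a tilt of about -0.12 to -0.16. I set it down and tip it the other way, on to the right foot.

{"op": "apply_moves", "data": {"moves": [0.5, -1, 0, 0.006, 0.003, 0, 0.4, 2, -3.5, -1, 0.022, 0.011, 0, 0.4, 4, -7.5, -2, 0.045, 0.023, 0, 0.4, 6, -11.5, -3.5, 0.071, 0.036, 0, 0.4, 8, -16, -5, 0.098, 0.05, 0, 0.4, 10, -19.5, -6, 0.12, 0.061, 0, 0.4, 11, -22, -7.5, 0.137, 0.069, 0, 0.4, 11.5, -23, -8, 0.143, 0.072, 0, 0.4, 11.5, -23, -8, 0.143, 0.072, 0, 0.4, 12, -24, -7.5, 0.149, 0.075, 0, 0.4, 13.5, -26.5, -6.5, 0.165, 0.083, 0, 0.4, 15.5, -30.5, -5, 0.188, 0.095, 0, 0.4, 17.5, -34.5, -3.5, 0.214, 0.108, 0, 0.4, 20, -39, -2, 0.241, 0.122, 0, 0.4, 21.5, -42.5, -1, 0.263, 0.133, 0, 0.4, 23, -45, -0.5, 0.28, 0.141, 0, 0.4, 23.5, -46, 0, 0.286, 0.144, 0, 0.4, 23.5, -46, 0, 0.286, 0.144, 0, 0.4]}}

```text
t: 7.45
tcp_pos: [516.6, 112.1, 165.0]
tool_rot: [0.522, 0.849, 0.042, -0.068]
force: [2.6, 2.7, 1.8]
finger_gap: 51.6
finger_force: 54.9
```

{"op": "apply_moves", "data": {"moves": [0, 0, 0, 0, 0, -0.01, 0.4, 1, 0.5, 0, 0, 0, -0.03, 0.4, 2, 1, 0, 0, 0, -0.065, 0.4, 3.5, 1.5, 0, 0, 0, -0.105, 0.4, 5, 2, 0, 0, 0, -0.16, 0.4, 7, 2.5, 0, 0, 0, -0.215, 0.4, 9, 3, 0, 0, 0, -0.275, 0.4, 11, 3.5, 0, 0, 0, -0.34, 0.4, 13, 3.5, 0, 0, 0, -0.4, 0.4, 15.5, 3.5, 0, 0, 0, -0.465, 0.4, 17, 3.5, 0, 0, 0, -0.52, 0.4, 19, 3.5, 0, 0, 0, -0.575, 0.4, 20.5, 3.5, 0, 0, 0, -0.615, 0.4, 21.5, 3, 0, 0, 0, -0.65, 0.4, 22.5, 3, 0, 0, 0, -0.67, 0.4, 22.5, 3, 0, 0, 0, -0.68, 0.4, 22.5, 3, 0, 0, 0, -0.68, 0.4]}}

```text
t: 9.15
tcp_pos: [538.0, 115.4, 164.9]
tool_rot: [0.775, 0.627, 0.062, -0.051]
force: [-2.9, 1.9, 3.6]
finger_gap: 51.7
finger_force: 54.9
```

```bash
python3 - <<'E'
from h import *; from walk import *
d=cam('side'); save(d,'side3')
T=np.array([539.1,114.9,165.2])
for ph in(.08,.16):
    R=rot(-.21,ph)
    q=[T+R.apply([x,y,z-H]) for x,y,z in((-26,-60,180),(26,-60,180),(26,60,180),(26,-60,0),(26,60,0))]
    print(ph,np.round((proj(d,q)-[150,90])*3).tolist())
cv2.imwrite('pics/c3.png',cv2.resize(d['frame'][90:290,150:400,::-1],None,fx=3,fy=3,interpolation=cv2.INTER_CUBIC))
E
```

```text
0.08 [[185.0, 289.0], [245.0, 322.0], [367.0, 217.0], [277.0, 504.0], [383.0, 401.0]]
0.16 [[184.0, 296.0], [245.0, 329.0], [365.0, 213.0], [289.0, 496.0], [393.0, 386.0]]
```

View pics/c3.png

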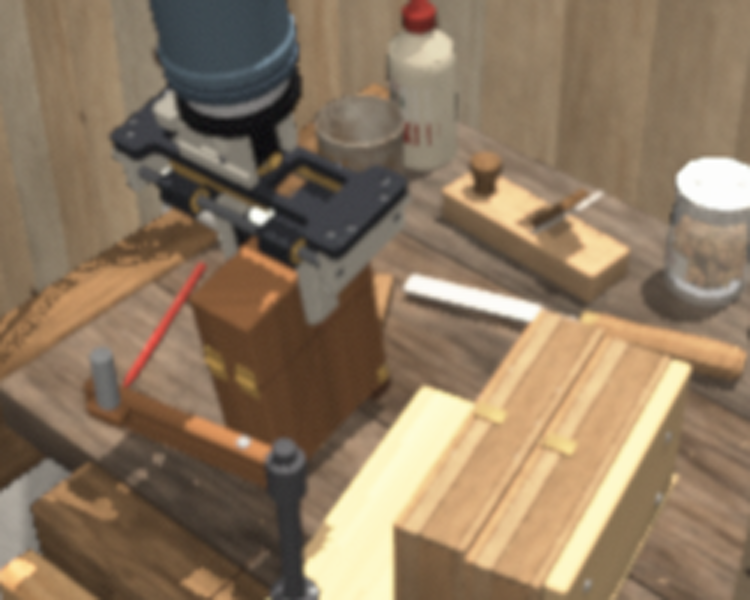

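The observed top corners (193,294) and (248,330) are within about 3 px of the model at tilt 0.16. The right foot is the pivot and the left end hangs forward, clear of the board. Next I set down, tip on to the left foot and swing the right end over the board.

```bash
cat >> walk.py <<'E'
def chain(start,segs,jaw=0.4,bias=0.):
    """start=(side,P,psi,phi); segs=[(side,P,psi,phi,n)]"""
    p0,R0=tcp(*start); cur=start; out=[]
    for side,P,psi,phi,n in segs:
        a=np.array(cur[2:4]) ; b=np.array([psi,phi]); Pa=foot(cur[0],cur[1],*a,side)
        for k in range(1,n+1):
            t=k/n; t=t*t*(3-2*t); p,R=tcp(side,Pa+t*(P-Pa),*(a+t*(b-a)))
            w=(R*R0.inv()).as_rotvec(); d=p-p0+[0,0,bias]
            out+=[*(np.round(d*2)/2+0.0).tolist(),*(np.round(w,3)+0.0).tolist(),jaw]
        cur=(side,P,psi,phi)
    print(str(out).replace('.0,',',').replace('.0]',']')); 
    for w,nm in((1,'L'),(-1,'R')): f=foot(*cur,w); print(nm,np.round(f,1),np.round(rack(f),1))
    print('tcp',np.round(p,1),len(out)//7)
E
python3 - <<'E'
from walk import *
c=np.array([480.06,128.6,0]); L=c+rot(.04,0).apply([0,60,0])
R1=foot(1,L,.47,0,-1); L1=foot(-1,R1,-.21,0,1)
chain((-1,R1,-.21,.16),[(-1,R1,-.21,0,8),(1,L1,-.21,0,1),(1,L1,-.21,-.18,9)])
chain((1,L1,-.21,-.18),[(1,L1,.48,-.18,17)])
E
```

```text
[0, 1, 0, -0.007, 0.001, 0, 0.4, 1, 4, -1, -0.024, 0.005, 0, 0.4, 1.5, 8, -2, -0.05, 0.011, 0, 0.4, 2.5, 13, -3.5, -0.078, 0.017, 0, 0.4, 3.5, 17.5, -4.5, -0.107, 0.023, 0, 0.4, 4.5, 21.5, -6, -0.132, 0.028, 0, 0.4, 5, 24.5, -7, -0.15, 0.032, 0, 0.4, 5.5, 25.5, -7.5, -0.156, 0.033, 0, 0.4, 5.5, 25.5, -7.5, -0.156, 0.033, 0, 0.4, 5.5, 26.5, -7, -0.163, 0.035, 0, 0.4, 6, 29, -6, -0.179, 0.038, 0, 0.4, 7, 32.5, -5, -0.202, 0.043, 0, 0.4, 8, 37, -3.5, -0.23, 0.049, 0, 0.4, 9, 42, -2, -0.259, 0.055, 0, 0.4, 10, 46.5, -1, -0.287, 0.061, 0, 0.4, 10.5, 50, 0, -0.31, 0.066, 0, 0.4, 11.5, 53, 0.5, -0.326, 0.07, 0, 0.4, 11.5, 54, 0.5, -0.333, 0.071, 0, 0.4]
L [557.  198.9   0. ] [-141.7  104.3]
R [532.4  83.5  21.5] [-164.9  -11.5]
tcp [550.6 168.8 165.8] 18
[0, 0, 0, 0, 0, 0.007, 0.4, 1, 0, 0, 0, 0, 0.026, 0.4, 1.5, -0.5, 0, 0, 0, 0.057, 0.4, 3, -0.5, 0, 0, 0, 0.097, 0.4, 4.5, -0.5, 0, 0, 0, 0.144, 0.4, 6, -0.5, 0, 0, 0, 0.197, 0.4, 8, -0.5, 0, 0, 0, 0.255, 0.4, 9.5, -0.5, 0, 0, 0, 0.315, 0.4, 11.5, -0.5, 0, 0, 0, 0.375, 0.4, 13.5, 0, 0, 0, 0, 0.435, 0.4, 15, 0.5, 0, 0, 0, 0.493, 0.4, 16.5, 1, 0, 0, 0, 0.546, 0.4, 18, 1.5, 0, 0, 0, 0.593, 0.4, 19, 2, 0, 0, 0, 0.633, 0.4, 20, 2.5, 0, 0, 0, 0.664, 0.4, 20.5, 2.5, 0, 0, 0, 0.683, 0.4, 20.5, 3, 0, 0, 0, 0.69, 0.4]
L [557.  198.9   0. ] [-141.7  104.3]
R [611.5  94.2  21.5] [-85.9   0.3]
tcp [571.2 171.6 165.8] 17
```

{"op": "apply_moves", "data": {"moves": [0, 1, 0, -0.007, 0.001, 0, 0.4, 1, 4, -1, -0.024, 0.005, 0, 0.4, 1.5, 8, -2, -0.05, 0.011, 0, 0.4, 2.5, 13, -3.5, -0.078, 0.017, 0, 0.4, 3.5, 17.5, -4.5, -0.107, 0.023, 0, 0.4, 4.5, 21.5, -6, -0.132, 0.028, 0, 0.4, 5, 24.5, -7.5, -0.15, 0.032, 0, 0.4, 5.5, 25.5, -8, -0.156, 0.033, 0, 0.4, 5.5, 25.5, -8, -0.156, 0.033, 0, 0.4, 5.5, 26.5, -7, -0.163, 0.035, 0, 0.4, 6, 29, -6, -0.179, 0.038, 0, 0.4, 7, 32.5, -5, -0.202, 0.043, 0, 0.4, 8, 37, -3.5, -0.23, 0.049, 0, 0.4, 9, 42, -2, -0.259, 0.055, 0, 0.4, 10, 46.5, -1, -0.287, 0.061, 0, 0.4, 10.5, 50, 0, -0.31, 0.066, 0, 0.4, 11.5, 53, 0.5, -0.326, 0.07, 0, 0.4, 11.5, 54, 0.5, -0.333, 0.071, 0, 0.4, 11.5, 54, 0.5, -0.333, 0.071, 0, 0.4]}}

```text
t: 11.1
tcp_pos: [550.0, 169.4, 166.0]
tool_rot: [0.774, 0.627, -0.071, 0.057]
force: [-6.6, -0.9, 8.6]
finger_gap: 52.0
finger_force: 55.0
```

{"op": "apply_moves", "data": {"moves": [0, 0, 0, 0, 0, 0.007, 0.4, 1, 0, 0, 0, 0, 0.026, 0.4, 1.5, -0.5, 0, 0, 0, 0.057, 0.4, 3, -0.5, 0, 0, 0, 0.097, 0.4, 4.5, -0.5, 0, 0, 0, 0.144, 0.4, 6, -0.5, 0, 0, 0, 0.197, 0.4, 8, -0.5, 0, 0, 0, 0.255, 0.4, 9.5, -0.5, 0, 0, 0, 0.315, 0.4, 11.5, -0.5, 0, 0, 0, 0.375, 0.4, 13.5, 0, 0, 0, 0, 0.435, 0.4, 15, 0.5, 0, 0, 0, 0.493, 0.4, 16.5, 1, 0, 0, 0, 0.546, 0.4, 18, 1.5, 0, 0, 0, 0.593, 0.4, 19, 2, 0, 0, 0, 0.633, 0.4, 20, 2.5, 0, 0, 0, 0.664, 0.4, 20.5, 2.5, 0, 0, 0, 0.683, 0.4, 20.5, 3, 0, 0, 0, 0.69, 0.4, 20.5, 3, 0, 0, 0, 0.69, 0.4]}}

```text
t: 12.9
tcp_pos: [572.5, 172.2, 166.1]
tool_rot: [0.517, 0.851, -0.046, 0.079]
force: [2.9, -0.8, 1.2]
finger_gap: 51.9
finger_force: 54.9
```

```bash
python3 - <<'E'
from h import *; from walk import *
d=cam('side'); save(d,'side4'); print(r.sense()['tcp_pos'])
T=np.array([571.2,171.6,165.8])
for ph in(-.09,-.18):
    R=rot(.48,ph)
    q=[T+R.apply([x,y,z-H]) for x,y,z in((-26,-60,180),(26,-60,180),(26,60,180),(-26,-60,0),(26,-60,0))]
    print(ph,np.round((proj(d,q)-[150,90])*3).tolist())
cv2.imwrite('pics/c4.png',cv2.resize(d['frame'][90:290,150:400,::-1],None,fx=3,fy=3,interpolation=cv2.INTER_CUBIC))
E
```

```text
[572.42907389 172.20525018 166.07847311]
-0.09 [[323.0, 265.0], [405.0, 263.0], [401.0, 166.0], [332.0, 477.0], [406.0, 476.0]]
-0.18 [[323.0, 256.0], [405.0, 254.0], [401.0, 172.0], [331.0, 484.0], [406.0, 483.0]]
```

View pics/c4.png

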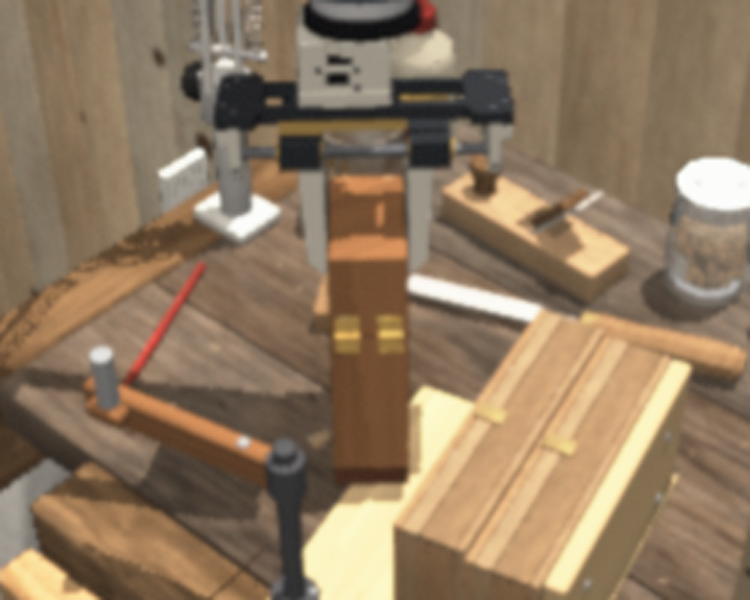

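The right skid is above the board, with bottom corners at (334,482) and (407,480), and the left foot is on the bench, all within a few px of the model. Next I plan setting the right foot on the board, lifting and swinging the left end up, then bringing the right end square.

```bash
python3 - <<'E'
from walk import *
c=np.array([480.06,128.6,0]); L=c+rot(.04,0).apply([0,60,0])
R1=foot(1,L,.47,0,-1); L1=foot(-1,R1,-.21,0,1)
R2=foot(1,L1,.48,-.067,-1); print(R2,rack(R2)); R2[2]=8
ps=-.013-np.arcsin((-46-rack(R2)[0])/120); print(ps)
chain((1,L1,.48,-.18),[(1,L1,.48,-.067,7),(-1,R2,.48,-.067,1),(-1,R2,.48,.12,9)])
chain((-1,R2,.48,.12),[(-1,R2,ps,.12,19)])
L2=foot(-1,R2,ps,0,1)
chain((-1,R2,ps,.12),[(-1,R2,ps,0,7),(1,L2,ps,0,1),(1,L2,ps,-.1,7)])
chain((1,L2,ps,-.1),[(1,L2,-.013,-.1,10),(1,L2,-.013,0,7)])
E
```

```text
[612.31135416  92.72694471   8.03398609] [-85.08050626  -1.17917036]
-0.34472121039654735
[0.5, -1, 0, 0.006, 0.003, 0, 0.4, 1.5, -3.5, -0.5, 0.02, 0.01, 0, 0.4, 3.5, -6.5, -1.5, 0.039, 0.021, 0, 0.4, 5, -10, -2.5, 0.061, 0.032, 0, 0.4, 7, -13, -3.5, 0.08, 0.042, 0, 0.4, 8, -15.5, -4, 0.095, 0.049, 0, 0.4, 8.5, -16.5, -4.5, 0.1, 0.052, 0, 0.4, 8.5, -16.5, -4.5, 0.1, 0.052, 0, 0.4, 9, -17.5, -4, 0.106, 0.055, 0, 0.4, 10, -19.5, -3, 0.121, 0.063, 0, 0.4, 12, -23, -1.5, 0.143, 0.075, 0, 0.4, 14, -27, 0.5, 0.169, 0.088, 0, 0.4, 16.5, -31.5, 2, 0.197, 0.103, 0, 0.4, 18.5, -36, 3.5, 0.223, 0.116, 0, 0.4, 20.5, -39.5, 5, 0.245, 0.128, 0, 0.4, 22, -42, 5.5, 0.26, 0.136, 0, 0.4, 22.5, -43, 6, 0.266, 0.139, 0, 0.4]
L [557.3 198.4  22.4] [-141.5  103.8]
R [612.3  92.7   8. ] [-85.1  -1.2]
tcp [593.5 128.8 171.7] 17
[0, 0, 0, 0, 0, -0.007, 0.4, 1, 0.5, 0, 0, 0, -0.025, 0.4, 2, 1, 0, 0, 0, -0.055, 0.4, 3.5, 1.5, 0, 0, 0, -0.094, 0.4, 5.5, 2.5, 0, 0, 0, -0.141, 0.4, 7.5, 3, 0, 0, 0, -0.195, 0.4, 9.5, 3.5, 0, 0, 0, -0.253, 0.4, 12, 4, 0, 0, 0, -0.316, 0.4, 14.5, 4.5, 0, 0, 0, -0.38, 0.4, 17.5, 4.5,
[... 1034 characters left out ...]
64.3 170.9] 15
[0.5, 0, 0, 0, 0, 0.009, 0.4, 1.5, -0.5, 0, 0, 0, 0.034, 0.4, 3, -1, 0, 0, 0, 0.072, 0.4, 5, -1.5, 0, 0, 0, 0.117, 0.4, 7, -2, 0, 0, 0, 0.166, 0.4, 9, -2, 0, 0, 0, 0.215, 0.4, 11, -2.5, 0, 0, 0, 0.26, 0.4, 13, -2.5, 0, 0, 0, 0.297, 0.4, 14, -2.5, 0, 0, 0, 0.322, 0.4, 14.5, -2.5, 0, 0, 0, 0.332, 0.4, 14.5, -3.5, 0, 0.005, -0.001, 0.332, 0.4, 14, -6, -1, 0.02, -0.004, 0.332, 0.4, 14, -9, -2, 0.039, -0.007, 0.332, 0.4, 14, -12.5, -3, 0.06, -0.011, 0.332, 0.4, 14, -15.5, -4, 0.079, -0.014, 0.332, 0.4, 14, -17.5, -5, 0.093, -0.017, 0.331, 0.4, 14, -18.5, -5, 0.099, -0.018, 0.331, 0.4]
L [652.9 205.7   8. ] [-46.  112.3]
R [651.3  85.7   8. ] [-46.   -7.7]
tcp [652.1 145.7 165.6] 17
```

{"op": "apply_moves", "data": {"moves": [0.5, -1, 0, 0.006, 0.003, 0, 0.4, 1.5, -3.5, -0.5, 0.02, 0.01, 0, 0.4, 3.5, -6.5, -1.5, 0.039, 0.021, 0, 0.4, 5, -10, -2.5, 0.061, 0.032, 0, 0.4, 7, -13, -3.5, 0.08, 0.042, 0, 0.4, 8, -15.5, -4, 0.095, 0.049, 0, 0.4, 8.5, -16.5, -5, 0.1, 0.052, 0, 0.4, 8.5, -16.5, -5, 0.1, 0.052, 0, 0.4, 9, -17.5, -4, 0.106, 0.055, 0, 0.4, 10, -19.5, -3, 0.121, 0.063, 0, 0.4, 12, -23, -1.5, 0.143, 0.075, 0, 0.4, 14, -27, 0.5, 0.169, 0.088, 0, 0.4, 16.5, -31.5, 2, 0.197, 0.103, 0, 0.4, 18.5, -36, 3.5, 0.223, 0.116, 0, 0.4, 20.5, -39.5, 5, 0.245, 0.128, 0, 0.4, 22, -42, 5.5, 0.26, 0.136, 0, 0.4, 22.5, -43, 5.5, 0.266, 0.139, 0, 0.4, 22.5, -43, 5.5, 0.266, 0.139, 0, 0.4]}}

```text
t: 14.75
tcp_pos: [593.7, 129.3, 171.5]
tool_rot: [0.518, 0.853, 0.032, -0.052]
force: [1.1, 3.9, 5.4]
finger_gap: 51.8
finger_force: 55.0
```

{"op": "apply_moves", "data": {"moves": [0, 0, 0, 0, 0, -0.007, 0.4, 1, 0.5, 0, 0, 0, -0.025, 0.4, 2, 1, 0, 0, 0, -0.055, 0.4, 3.5, 1.5, 0, 0, 0, -0.094, 0.4, 5.5, 2.5, 0, 0, 0, -0.141, 0.4, 7.5, 3, 0, 0, 0, -0.195, 0.4, 9.5, 3.5, 0, 0, 0, -0.253, 0.4, 12, 4, 0, 0, 0, -0.316, 0.4, 14.5, 4.5, 0, 0, 0, -0.38, 0.4, 17.5, 4.5, 0, 0, 0, -0.445, 0.4, 20, 4.5, 0, 0, 0, -0.509, 0.4, 22.5, 4.5, 0, 0, 0, -0.571, 0.4, 25, 4, 0, 0, 0, -0.63, 0.4, 27, 4, 0, 0, 0, -0.683, 0.4, 29, 3.5, 0, 0, 0, -0.73, 0.4, 30.5, 3, 0, 0, 0, -0.77, 0.4, 31.5, 2.5, 0, 0, 0, -0.799, 0.4, 32.5, 2.5, 0, 0, 0, -0.818, 0.4, 32.5, 2, 0, 0, 0, -0.825, 0.4, 32.5, 2, 0, 0, 0, -0.825, 0.4]}}

```text
t: 16.75
tcp_pos: [625.1, 131.7, 171.5]
tool_rot: [0.817, 0.574, 0.048, -0.036]
force: [-0.3, 3.5, 7.9]
finger_gap: 51.7
finger_force: 55.0
```

```bash
python3 - <<'E'
from h import *; from walk import *
d=cam('side'); save(d,'side5')
T=np.array([626.1,131,171.5])
for ph in(0,.12):
    R=rot(-.345,ph)
    q=[T+R.apply([x,y,z-H]) for x,y,z in((-26,-60,180),(26,-60,180),(26,60,180),(-26,-60,0),(26,-60,0),(26,60,0))]
    print(ph,np.round((proj(d,q)-[200,70])*3).tolist())
cv2.imwrite('pics/c5.png',cv2.resize(d['frame'][70:270,200:420,::-1],None,fx=3,fy=3,interpolation=cv2.INTER_CUBIC))
E
```

```text
0 [[163.0, 350.0], [220.0, 390.0], [356.0, 304.0], [173.0, 547.0], [224.0, 588.0], [346.0, 500.0]]
0.12 [[161.0, 361.0], [218.0, 401.0], [353.0, 297.0], [194.0, 539.0], [245.0, 579.0], [364.0, 479.0]]
```

View pics/c5.png

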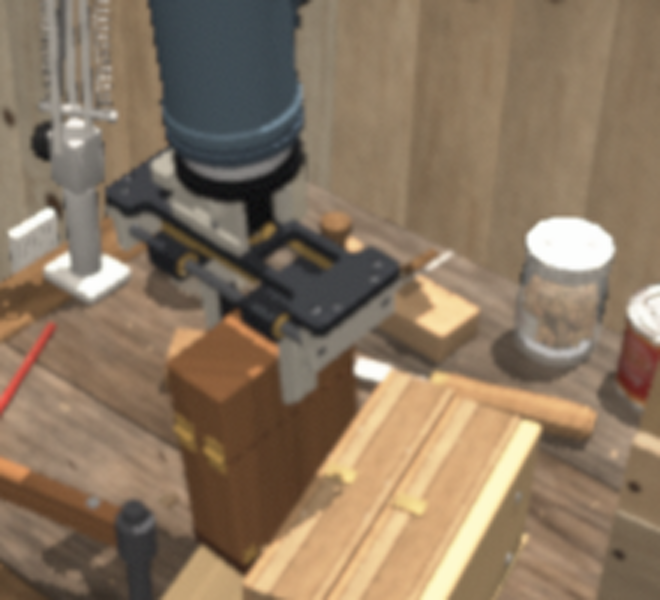

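The case is tipped on its right foot on the board, with the left end swung over the board beside case b. The top corners (171,362) and (224,402) match tilt 0.12. Next I set down, tip back and swing the right end square.

{"op": "apply_moves", "data": {"moves": [0.5, 1, -0.5, -0.006, 0.002, 0, 0.4, 1.5, 3.5, -1, -0.022, 0.008, 0, 0.4, 2.5, 7, -2, -0.044, 0.016, 0, 0.4, 4, 11, -3.5, -0.068, 0.025, 0, 0.4, 5.5, 14.5, -4.5, -0.091, 0.033, 0, 0.4, 6, 17, -5.5, -0.107, 0.038, 0, 0.4, 6.5, 18, -6, -0.113, 0.041, 0, 0.4, 6.5, 18, -6, -0.113, 0.041, 0, 0.4, 7, 19, -5.5, -0.118, 0.042, 0, 0.4, 7.5, 21, -5, -0.132, 0.047, 0, 0.4, 8.5, 24, -4, -0.15, 0.054, 0, 0.4, 10, 27.5, -2.5, -0.17, 0.061, 0, 0.4, 11, 30, -2, -0.188, 0.068, 0, 0.4, 11.5, 32.5, -1, -0.202, 0.072, 0, 0.4, 12, 33.5, -1, -0.207, 0.074, 0, 0.4, 12, 33.5, -1, -0.207, 0.074, 0, 0.4]}}

```text
t: 18.4
tcp_pos: [636.3, 164.0, 170.7]
tool_rot: [0.817, 0.575, -0.043, 0.028]
force: [-2.7, -0.4, 10.2]
finger_gap: 51.2
finger_force: 55.0
```

{"op": "apply_moves", "data": {"moves": [0.5, 0, 0, 0, 0, 0.009, 0.4, 1.5, -0.5, 0, 0, 0, 0.034, 0.4, 3, -1, 0, 0, 0, 0.072, 0.4, 5, -1.5, 0, 0, 0, 0.117, 0.4, 7, -2, 0, 0, 0, 0.166, 0.4, 9, -2, 0, 0, 0, 0.215, 0.4, 11, -2.5, 0, 0, 0, 0.26, 0.4, 13, -2.5, 0, 0, 0, 0.297, 0.4, 14, -2.5, 0, 0, 0, 0.322, 0.4, 14.5, -2.5, 0, 0, 0, 0.332, 0.4, 14.5, -3.5, 0, 0.005, -0.001, 0.332, 0.4, 14, -6, -1, 0.02, -0.004, 0.332, 0.4, 14, -9, -2, 0.039, -0.007, 0.332, 0.4, 14, -12.5, -3, 0.06, -0.011, 0.332, 0.4, 14, -15.5, -4, 0.079, -0.014, 0.332, 0.4, 14, -17.5, -5, 0.093, -0.017, 0.331, 0.4, 14, -18.5, -5.5, 0.099, -0.018, 0.331, 0.4, 14, -18.5, -5.5, 0.099, -0.018, 0.331, 0.4]}}

```text
t: 20.2
tcp_pos: [651.1, 145.4, 165.9]
tool_rot: [0.712, 0.702, -0.0, -0.0]
force: [-1.9, 2.1, 10.7]
finger_gap: 51.9
finger_force: 55.0
```

```bash
python3 - <<'E'
from h import *; from walk import *
from scipy.spatial.transform import Rotation as Ro
s=r.sense(); d=cam('side'); save(d,'side6')
print(s['tcp_pos'],rack(s['tcp_pos']),Ro.from_quat(s['tool_rot']).as_matrix().round(3))
E
```

```text
[651.07724211 145.40410705 165.88304715] [-47.0026778   51.99748317] [[ 0.014  1.    -0.001]
 [ 1.    -0.014 -0.   ]
 [-0.    -0.001 -1.   ]]
```

Square at rack (-47, 52). I'll slide it flat 25 mm towards rack -y for a better seat, then open and rise.

{"op": "apply_moves", "data": {"moves": [0, 0, 0.5, 0, 0, 0, 0.4, 0, -3, 0.5, 0, 0, 0, 0.4, 0, -7, 0.5, 0, 0, 0, 0.4, 0, -11, 0.5, 0, 0, 0, 0.4, 0, -15, 0.5, 0, 0, 0, 0.4, 0, -19, 0.5, 0, 0, 0, 0.4, 0, -23, 0.5, 0, 0, 0, 0.4, 0, -26, 0.5, 0, 0, 0, 0.4, 0, -25, 0, 0, 0, 0, 0.4, 0, -25, 0, 0, 0, 0, 0.4]}}

```text
t: 21.25
tcp_pos: [651.1, 124.6, 169.6]
tool_rot: [0.712, 0.703, 0.003, -0.001]
force: [-7.0, 10.0, 27.5]
finger_gap: 51.7
finger_force: 55.0
```

{"op": "apply_moves", "data": {"moves": [0, 0, 0, 0, 0, 0, 0.65, 0, 0, 0, 0, 0, 0, 0.8, 0, 0, 0, 0, 0, 0, 1, 0, 0, 0, 0, 0, 0, 1, 0, 0, 10, 0, 0, 0, 1, 0, 0, 30, 0, 0, 0, 1, 0, 0, 60, 0, 0, 0, 1, 0, 0, 90, 0, 0, 0, 1, 0, 0, 90, 0, 0, 0, 1]}}

```text
t: 22.15
tcp_pos: [654.3, 121.0, 260.5]
tool_rot: [0.712, 0.702, 0.004, 0.003]
force: [0.2, 0.4, 0.4]
finger_gap: 93.1
finger_force: 0.0
```

```bash
python3 - <<'E'
from h import *; from walk import *
d=cam('side'); save(d,'side7'); print(r.sense()['tcp_pos'],r.sense()['t'])
c=unrack([-46,27]); R=rot(-.013,0)
q=[np.r_[c,8]+R.apply(v) for v in((-26,-60,180),(26,-60,180),(26,60,180),(-26,60,180),(-26,-60,0),(26,-60,0))]
print(np.round((proj(d,q)-[180,110])*3).tolist())
cv2.imwrite('pics/c7.png',cv2.resize(d['frame'][110:310,180:440,::-1],None,fx=3,fy=3,interpolation=cv2.INTER_CUBIC))
E
```

```text
[653.36774272 120.98824713 257.7731199 ] 22.2
[[269.0, 280.0], [346.0, 306.0], [428.0, 193.0], [355.0, 170.0], [274.0, 476.0], [343.0, 502.0]]
```

View pics/c7.png

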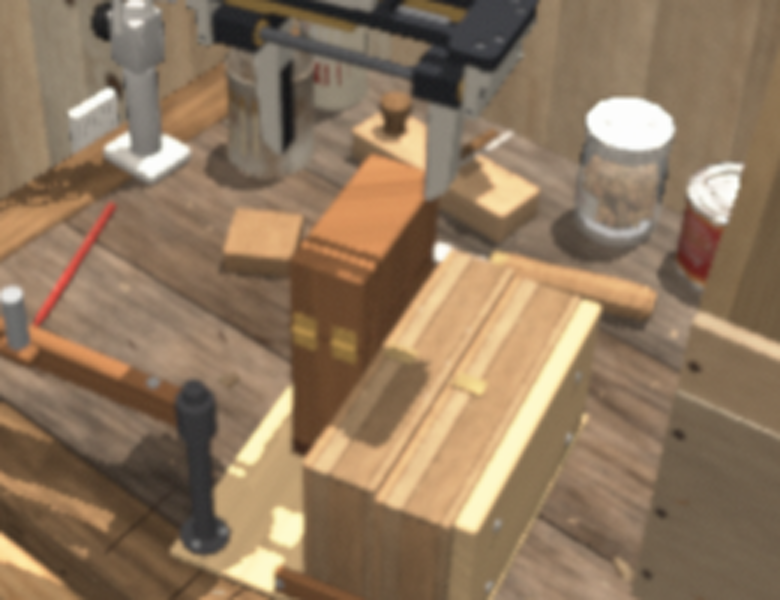

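The case stands upright on the board (observed top corners in the crop: near right (292,255), far right (365,285), near left (375,155)). The slide seems to have only rocked it rather than moved it. I'll measure it numerically, along with case b.

```bash
python3 - <<'E'
from h import *; from walk import *
import pickle
s=pickle.load(open('side0.pkl','rb'))
f=lambda p:np.array(p)/3+[180-1/3,110-1/3]
g=[rack(onz(s,f(p),188)[0]) for p in((292,255),(365,285),(375,155),(437,198))]
print(np.round(g,1))
print('bot',rack(onz(s,f((295,452)),8)[0]))
print('b',[np.round(rack(onz(s,f(p),126)[0]),1) for p in((305,464),(455,252),(380,497),(515,272))], 'orig',[np.round(rack(q),1) for q in((687.4,-15.6),(687.8,202.6))])
S=lambda p:np.array(p)/3+[160-1/3,140-1/3]
# bias check with initial corners at z=180 (same side view)
d=cam('top'); save(d,'top7')
hsv=cv2.cvtColor(d['frame'],cv2.COLOR_RGB2HSV)
# project model corners in top view
for y in(27,52):
    c=unrack([-46,y]); R=rot(-.013,0)
    print(y,np.round(proj(d,[np.r_[c,8]+R.apply(v) for v in((-26,-60,180),(-26,60,180))])).tolist())
E
```

```text
[[-71.   -6. ]
 [-18.9 -10.6]
 [-68.3 108.4]
 [-13.5  85.4]]
bot [-70.29922597  -6.90103743]
b [array([ -11. , -106.3]), array([ -7.2, 109.3]), array([  39.3, -109.4]), array([ 36.7, 108.6])] orig [array([  -8.6, -108.5]), array([-11. , 109.7])]
27 [[307.0, 204.0], [242.0, 215.0]]
52 [[294.0, 206.0], [229.0, 217.0]]
```

Centre is about rack (-47, 53). That passes but only just, and my slide was pressing down (Fz +10 N). I'll re-grip, carry most of the weight so the feet stay on the board but lightly loaded, and slide again.

{"op": "apply_moves", "data": {"moves": [0, 12, 0, 0, 0, 0, 1, 0, 25, 0, 0, 0, 0, 1, 0, 25, 0, 0, 0, 0, 1, 0, 25, 0, 0, 0, 0, 1, 0, 25, -30, 0, 0, 0, 1, 0, 25, -60, 0, 0, 0, 1, 0, 25, -80, 0, 0, 0, 1, 0, 25, -89, 0, 0, 0, 1, 0, 25, -89, 0, 0, 0, 1, 0, 25, -89, 0, 0, 0, 0.7, 0, 25, -89, 0, 0, 0, 0.6, 0, 25, -89, 0, 0, 0, 0.5, 0, 25, -89, 0, 0, 0, 0.4, 0, 25, -89, 0, 0, 0, 0.4, 0, 25, -89, 0, 0, 0, 0.4, 0, 25, -89, 0, 0, 0, 0.4], "squeeze": 55}}

```text
t: 23.85
tcp_pos: [651.8, 146.1, 165.9]
tool_rot: [0.712, 0.702, 0.0, 0.0]
force: [-2.3, 0.2, 1.8]
finger_gap: 51.8
finger_force: 54.9
```

{"op": "apply_moves", "data": {"moves": [0, 0, 0.3, 0, 0, 0, 0.4, 0, 0, 0.5, 0, 0, 0, 0.4, 0, 0, 0.5, 0, 0, 0, 0.4]}}

```text
t: 24.15
tcp_pos: [651.9, 146.1, 165.9]
tool_rot: [0.712, 0.702, 0.0, 0.0]
force: [-0.8, -0.5, 0.5]
finger_gap: 52.1
finger_force: 54.9
```

{"op": "apply_moves", "data": {"moves": [0, 0, 0.5, 0, 0, 0, 0.4, 0, 0, 0.8, 0, 0, 0, 0.4, 0, 0, 0.8, 0, 0, 0, 0.4, 0, 0, 0.8, 0, 0, 0, 0.4]}}

```text
t: 24.55
tcp_pos: [651.6, 146.0, 166.0]
tool_rot: [0.712, 0.702, -0.0, -0.0]
force: [0.1, 0.1, -7.5]
finger_gap: 52.1
finger_force: 54.9
```

```bash
python3 - <<'E'
from h import *
s=r.sense(); print(s['force'],s['tcp_pos'])
E
```

```text
[ 0.07150366  0.06219224 -7.46322047] [651.61404753 146.01420069 165.97783444]
```

Carrying 7.5 of about 8.3 N, with the feet still touching. Now the slide.

{"op": "apply_moves", "data": {"moves": [0, -1, -0.1, 0, 0, 0, 0.4, 0, -3, -0.1, 0, 0, 0, 0.4, 0, -5, -0.1, 0, 0, 0, 0.4, 0, -8, -0.1, 0, 0, 0, 0.4, 0, -11, -0.1, 0, 0, 0, 0.4, 0, -14, -0.1, 0, 0, 0, 0.4, 0, -17, -0.1, 0, 0, 0, 0.4, 0, -20, -0.1, 0, 0, 0, 0.4, 0, -23, -0.1, 0, 0, 0, 0.4, 0, -25, -0.1, 0, 0, 0, 0.4, 0, -26, -0.1, 0, 0, 0, 0.4, 0, -26, -0.1, 0, 0, 0, 0.4]}}

```text
t: 25.75
tcp_pos: [652.1, 120.0, 166.9]
tool_rot: [0.712, 0.702, 0.0, 0.0]
force: [0.1, -0.4, -6.7]
finger_gap: 51.7
finger_force: 54.9
```

```bash
python3 - <<'E'
from h import *; from walk import *
s=r.sense(); print(s['force'],s['moment'],s['tcp_pos'],rack(s['tcp_pos']))
d=cam('side'); b=cv2.imread('pics/side6.png'); 
# brass hinges on the right end: yellow saturated blobs, before/after
for n,im in(('before',cv2.imread('pics/side7.png')),('now',d['frame'][:,:,::-1].copy())):
    h=cv2.cvtColor(im,cv2.COLOR_BGR2HSV); m=cv2.inRange(h,(20,150,110),(32,255,255)); m[:, :260]=0; m[:,320:]=0; m[:190]=0; m[250:]=0
    k,_,st,ce=cv2.connectedComponentsWithStats(m); print(n,[(st[i][4],ce[i].round(1).tolist()) for i in range(1,k) if st[i][4]>8])
    p=[ce[i] for i in range(1,k) if st[i][4]>8]
c=lambda y,z:np.round(proj(d,[np.r_[unrack([-46+v,y-60]),z] for v in(-17,13)]),1).tolist()
print(c(52,150),c(26,150),c(52,188),c(26,188))
E
```

```text
[ 0.1435201  -0.39386231 -6.73389164] [-0.01967638 -0.06876207 -0.00413003] [652.08305063 119.95680624 166.89160441] [-45.66614868  26.56540777]
before []
now []
[[280.5, 211.7], [294.7, 216.6]] [[274.1, 220.2], [288.5, 225.3]] [[280.3, 196.6], [295.0, 201.5]] [[273.8, 205.0], [288.6, 210.1]]
```

{"op": "apply_moves", "data": {"moves": [0, 0, -0.5, 0, 0, 0, 0.4, 0, 0, -1, 0, 0, 0, 0.4, 0, 0, -1.5, 0, 0, 0, 0.4, 0, 0, -1.5, 0, 0, 0, 0.4, 0, 0, -1.5, 0, 0, 0, 0.65, 0, 0, -1.5, 0, 0, 0, 0.8, 0, 0, -1.5, 0, 0, 0, 1, 0, 0, -1.5, 0, 0, 0, 1, 0, 0, -1.5, 0, 0, 0, 1, 0, 0, 20, 0, 0, 0, 1, 0, 0, 50, 0, 0, 0, 1, 0, 0, 90, 0, 0, 0, 1, 0, 0, 90, 0, 0, 0, 1, 0, 0, 90, 0, 0, 0, 1]}}

```text
t: 27.2
tcp_pos: [652.6, 120.1, 258.2]
tool_rot: [0.712, 0.702, 0.001, 0.001]
force: [-0.2, -0.0, -1.0]
finger_gap: 92.7
finger_force: 0.0
```

```bash
python3 - <<'E'
from h import *; from walk import *
d=cam('side'); save(d,'side8'); s=r.sense(); print(s['tcp_pos'],s['t'],s['joint_pos'].round(2))
im=cv2.imread('pics/side8.png'); h=cv2.cvtColor(im,cv2.COLOR_BGR2HSV)
# colours sampled at model places: top face, near end face, near wide face, board, bit-case top
P={'top':(-46,26,188),'end':(-46,-34,120),'board':(-60,-60,8),'btop':(0,0,126)}
for k,(x,y,z) in P.items():
    u=proj(d,[np.r_[unrack([x,y]),z]])[0].round().astype(int); print(k,u,h[u[1],u[0]])
m=cv2.inRange(h,(4,130,60),(13,255,255)); m[:, :240]=0; m[:130]=0; m[:,340:]=0; m[280:]=0
m=cv2.morphologyEx(m,cv2.MORPH_CLOSE,np.ones((3,3)))
k,lab,st,ce=cv2.connectedComponentsWithStats(m); i=1+st[1:,4].argmax(); print(st[i])
c=max(cv2.findContours((lab==i).astype('uint8'),0,1)[0],key=cv2.contourArea)
ap=cv2.approxPolyDP(cv2.convexHull(c),2.5,True)[:,0]; print(ap.tolist())
for a in ap: print(a,'z188',rack(onz(d,a,188)[0]).round(1),'z8',rack(onz(d,a,8)[0]).round(1))
E
```

```text
[651.85999286 120.08916473 256.58828351] 27.25 [0.01 0.45 1.2  0.   1.49 0.03]
top [297 189] [ 13 146 220]
end [282 234] [ 13 145 104]
board [270 280] [ 17  98 192]
btop [312 229] [ 18 110 144]
[ 271  169   50  102 2628]
[[318, 174], [318, 206], [278, 270], [273, 267], [271, 203], [297, 170]]
[318 174] z188 [-28.2  83.7] z8 [-113.2  290.8]
[318 206] z188 [ 9.5 -0.3] z8 [-65.  183.6]
[278 270] z188 [  15.  -168.1] z8 [-58.1 -30.4]
[273 267] z188 [   4.9 -166.1] z8 [-71.  -27.8]
[271 203] z188 [-70.1 -31.4] z8 [-166.6  143.9]
[297 170] z188 [-69.9  76.5] z8 [-166.3  281.6]
```

The case is upright and moved: near-right corner top at rack (-70, -31) and bottom at (-71, -28), so the centre is about (-46, 30). Now the keeper: go above the pin at about (484, -9.5) with the jaws closing along y.

{"op": "apply_moves", "data": {"moves": [-14, -11, 0, 0, 0, -0.13, 1, -28, -22, 0, 0, 0, -0.26, 1, -42, -33, 0, 0, 0, -0.4, 1, -56, -43, 0, 0, 0, -0.53, 1, -70, -54, 0, 0, 0, -0.66, 1, -84, -65, 0, 0, 0, -0.79, 1, -98, -76, 0, 0, 0, -0.92, 1, -112, -86, 0, 0, 0, -1.05, 1, -126, -97, 0, 0, 0, -1.18, 1, -140, -108, 0, 0, 0, -1.31, 1, -154, -119, 0, 0, 0, -1.44, 1, -168, -129.5, 0, 0, 0, -1.57, 1, -168, -129.5, 0, 0, 0, -1.57, 1, -168, -129.5, 0, 0, 0, -1.57, 1, -168, -129.5, 0, 0, 0, -1.57, 1]}}

```text
t: 28.75
tcp_pos: [484.3, -9.0, 256.3]
tool_rot: [1.0, -0.005, -0.0, 0.0]
force: [-0.4, -0.5, -0.2]
finger_gap: 93.0
finger_force: 0.0
```

{"op": "apply_moves", "data": {"moves": [0, 0, -35, 0, 0, 0, 1, 0, 0, -70, 0, 0, 0, 1, 0, 0, -93, 0, 0, 0, 0.8, 0, 0, -93, 0, 0, 0, 0.6, 0, 0, -93, 0, 0, 0, 0.4, 0, 0, -93, 0, 0, 0, 0.25, 0, 0, -93, 0, 0, 0, 0.1, 0, 0, -93, 0, 0, 0, 0.1, 0, 0, -93, 0, 0, 0, 0.1, 0, 0, -93, 0, 0, 0, 0.1, 0, 0, -93, 0, 0, 0, 0.1], "squeeze": 15}}

```text
t: 29.85
tcp_pos: [484.1, -9.4, 164.0]
tool_rot: [1.0, -0.006, 0.0, 0.0]
force: [0.1, -1.5, -0.0]
finger_gap: 25.6
finger_force: 0.0
```

```bash
python3 - <<'E'
from walk import *
hg=np.array([-86,-100.]); a0=np.array([-10,125.])
th0=1.53; c=lambda t:hg+np.array([[np.cos(t),-np.sin(t)],[np.sin(t),np.cos(t)]])@a0
p0=unrack(c(th0)); print(p0)
out=[]
for t in np.linspace(th0,-.02,20)[1:]:
    out+=[*(np.round((unrack(c(t))-p0)*2)/2).tolist(),0,0,0,0,.1]
print(out)
E
```

```text
[484.75043387  -9.33781708]
[0.0, 10.0, 0, 0, 0, 0, 0.1, 1.0, 20.5, 0, 0, 0, 0, 0.1, 3.0, 30.5, 0, 0, 0, 0, 0.1, 5.5, 40.5, 0, 0, 0, 0, 0.1, 9.0, 50.0, 0, 0, 0, 0, 0.1, 13.0, 59.5, 0, 0, 0, 0, 0.1, 18.0, 68.5, 0, 0, 0, 0, 0.1, 24.0, 77.0, 0, 0, 0, 0, 0.1, 30.0, 85.0, 0, 0, 0, 0, 0.1, 37.0, 92.5, 0, 0, 0, 0, 0.1, 44.5, 99.0, 0, 0, 0, 0, 0.1, 52.5, 105.5, 0, 0, 0, 0, 0.1, 61.5, 111.0, 0, 0, 0, 0, 0.1, 70.5, 116.0, 0, 0, 0, 0, 0.1, 79.5, 120.0, 0, 0, 0, 0, 0.1, 89.5, 123.5, 0, 0, 0, 0, 0.1, 99.0, 126.0, 0, 0, 0, 0, 0.1, 109.5, 127.5, 0, 0, 0, 0, 0.1, 119.5, 128.5, 0, 0, 0, 0, 0.1]
```

Still closing (25.6 mm). I'll let it finish on the pin.

{"op": "apply_moves", "data": {"moves": [0, 0, 0, 0, 0, 0, 0.1, 0, 0, 0, 0, 0, 0, 0.1, 0, 0, 0, 0, 0, 0, 0.1, 0, 0, 0, 0, 0, 0, 0.1]}}

```text
t: 30.25
tcp_pos: [484.0, -9.4, 163.9]
tool_rot: [1.0, -0.006, -0.0, 0.0]
force: [-0.3, 0.5, 2.3]
finger_gap: 14.8
finger_force: 15.0
```

{"op": "apply_moves", "data": {"moves": [0, 10, 0, 0, 0, 0, 0.1, 1, 20.5, 0, 0, 0, 0, 0.1, 3, 30.5, 0, 0, 0, 0, 0.1, 5.5, 40.5, 0, 0, 0, 0, 0.1, 9, 50, 0, 0, 0, 0, 0.1, 13, 59.5, 0, 0, 0, 0, 0.1, 18, 68.5, 0, 0, 0, 0, 0.1, 24, 77, 0, 0, 0, 0, 0.1, 30, 85, 0, 0, 0, 0, 0.1, 37, 92.5, 0, 0, 0, 0, 0.1, 44.5, 99, 0, 0, 0, 0, 0.1, 52.5, 105.5, 0, 0, 0, 0, 0.1, 61.5, 111, 0, 0, 0, 0, 0.1, 70.5, 116, 0, 0, 0, 0, 0.1, 79.5, 120, 0, 0, 0, 0, 0.1, 89.5, 123.5, 0, 0, 0, 0, 0.1, 89.5, 123.5, 0, 0, 0, 0, 0.1]}}

```text
t: 31.95
tcp_pos: [575.3, 114.6, 163.8]
tool_rot: [1.0, -0.006, 0.001, 0.0]
force: [0.8, 0.9, -1.4]
finger_gap: 14.5
finger_force: 15.0
```

{"op": "apply_moves", "data": {"moves": [5, 1.5, 0, 0, 0, 0, 0.1, 9.5, 2.5, 0, 0, 0, 0, 0.1, 15, 3.5, 0, 0, 0, 0, 0.1, 20, 4, 0, 0, 0, 0, 0.1, 25, 4.5, 0, 0, 0, 0, 0.1, 28, 5, 0, 0, 0, 0, 0.1, 30, 5, 0, 0, 0, 0, 0.1, 30, 5, 0, 0, 0, 0, 0.1, 30, 5, 0, 0, 0, 0, 0.1]}}

```text
t: 32.85
tcp_pos: [604.0, 119.8, 163.8]
tool_rot: [1.0, -0.006, 0.0, -0.0]
force: [-0.3, 5.5, -2.0]
finger_gap: 14.2
finger_force: 15.0
```

```bash
python3 - <<'E'
from h import *; from walk import *
s=r.sense(); print(s['force'],s['tcp_pos'],rack(s['tcp_pos']),s['finger_gap'])
E
```

```text
[-0.34194344  5.53714189 -2.02869447] [603.96053256 119.82751441 163.80424785] [-93.7829197   25.81055175] 14.228569798102807
```

{"op": "apply_moves", "data": {"moves": [2, -0.5, 0, 0, 0, 0, 0.1, 4, -0.5, 0, 0, 0, 0, 0.1, 4, -0.5, 0, 0, 0, 0, 0.1, 4, -0.5, 0, 0, 0, 0, 0.1]}}

```text
t: 33.25
tcp_pos: [606.9, 120.0, 163.8]
tool_rot: [1.0, -0.006, -0.001, -0.001]
force: [-2.5, 6.6, -1.3]
finger_gap: 14.3
finger_force: 14.9
```

{"op": "apply_moves", "data": {"moves": [2, 0, 0, 0, 0, 0, 0.1, 4, 0, 0, 0, 0, 0, 0.1, 4, 0, 0, 0, 0, 0, 0.1, 4, 0, 0, 0, 0, 0, 0.1]}}

```text
t: 33.65
tcp_pos: [608.0, 120.0, 163.6]
tool_rot: [1.0, -0.006, -0.004, -0.0]
force: [-11.2, 6.7, 4.4]
finger_gap: 13.9
finger_force: 13.7
```

Fx rose to -11 N, so the bar is at its stop. I ease off, release, rise and measure.

{"op": "apply_moves", "data": {"moves": [-2, 0, 0, 0, 0, 0, 0.1, -3, 0, 0, 0, 0, 0, 0.1, -3, 0, 0, 0, 0, 0, 0.3, -3, 0, 0, 0, 0, 0, 0.4, -3, 0, 0, 0, 0, 0, 0.5, -3, 0, 0, 0, 0, 0, 0.5, -3, 0, 0, 0, 0, 0, 0.5, -3, 0, 20, 0, 0, 0, 0.5, -3, 0, 50, 0, 0, 0, 0.5, -40, -20, 90, 0, 0, 0, 0.5, -80, -60, 110, 0, 0, 0, 0.5, -120, -100, 120, 0, 0, 0, 0.5, -160, -150, 120, 0, 0, 0, 0.5, -200, -200, 120, 0, 0, 0, 0.5, -220, -240, 120, 0, 0, 0, 0.5, -240, -290, 120, 0, 0, 0, 0.5, -250, -330, 120, 0, 0, 0, 0.5, -250, -330, 120, 0, 0, 0, 0.5]}}

```text
t: 35.45
tcp_pos: [360.1, -213.6, 284.4]
tool_rot: [1.0, -0.007, 0.0, 0.001]
force: [-0.3, 0.3, -0.3]
finger_gap: 46.7
finger_force: 0.0
```

```bash
python3 - <<'E'
from h import *; from walk import *
for n in('side','top'):
    d=cam(n); save(d,n+'9'); im=np.ascontiguousarray(d['frame'][:,:,::-1]); h=cv2.cvtColor(im,cv2.COLOR_BGR2HSV)
    q=lambda x,y,z: proj(d,[np.r_[unrack([x,y]),z]])[0].round(1)
    print(n,'pin exp top',q(-96,25,178),'if open .3',q(*(np.array([-86,-100])+[-10*np.cos(.3)-125*np.sin(.3),-10*np.sin(.3)+125*np.cos(.3)]),178))
    u=q(-96,25,178).astype(int)
    w=np.s_[u[1]-16:u[1]+24,u[0]-16:u[0]+17]
    g=cv2.inRange(h[w],(0,0,60),(180,70,255)); k,_,st,ce=cv2.connectedComponentsWithStats(g)
    print([(st[i].tolist(),(ce[i]+[u[0]-16,u[1]-16]).round(1).tolist()) for i in range(1,k) if st[i][4]>12])
    m=cv2.inRange(h,(4,130,60),(13,255,255)); k,lab,st,ce=cv2.connectedComponentsWithStats(cv2.morphologyEx(m,cv2.MORPH_CLOSE,np.ones((3,3))))
    v=q(-46,30,188).astype(int); i=lab[v[1],v[0]]; print('case comp',i,st[i])
    if i:
        c=max(cv2.findContours((lab==i).astype('uint8'),0,1)[0],key=cv2.contourArea)
        for a in cv2.approxPolyDP(cv2.convexHull(c),2.5,True)[:,0]: print(a,rack(onz(d,a,188)[0]).round(1),rack(onz(d,a,8)[0]).round(1))
    print('exp corners',[q(x,y,188).tolist() for x,y in((-72,-30),(-20,-30),(-20,90),(-72,90))])
s=r.sense(); print(s['t'],s['tcp_pos'],s['force'])
E
```

```text
side pin exp top [272.9 185.2] if open .3 [254.1 182.3]
[([12, 14, 8, 20, 125], [271.6, 191.7])]
case comp 7 [ 248  169   74  102 2964]
[318 174] [-28.2  83.7] [-113.2  290.8]
[321 177] [-19.3  77.9] [-101.8  283.4]
[318 206] [ 9.5 -0.3] [-65.  183.6]
[279 270] [  16.4 -167.4] [-56.3 -29.5]
[248 235] [ -66.9 -121.3] [-162.6   29.2]
[267 203] [-76.6 -34.7] [-174.9  139.7]
[297 170] [-69.9  76.5] [-166.3  281.6]
exp corners [[270.4, 202.2], [296.1, 211.0], [323.2, 173.4], [299.0, 165.9]]
top pin exp top [278.7 223.2] if open .3 [287.7 239.3]
[([12, 13, 9, 19, 129], [277.9, 228.4])]
case comp 0 [     0      0    560    420 232554]
exp corners [[305.3, 204.4], [298.7, 182.7], [236.3, 192.6], [240.7, 215.2]]
35.55 [ 359.8971645  -215.76637726  284.09114212] [ 0.38423142  0.43233621 -0.24654418]
```

The pin blob lies within about 1 px of its shut position in both views, against about 19 px for a 0.3 rad opening. The case's corners are unchanged and the arm is clear, so I'll hand in.

```bash
python3 -c "
from bench import job_done
print(job_done())"
```

```text
the job is handed in; nothing more can be done
None
```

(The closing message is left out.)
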